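# Park the microscope accessories on their pads

## Task

Clear up the microscope bench: put each of the four accessories (eyepiece, objective lens, slide box, filter block) upright and fully down in the recess of the parking pad that matches it in shape and colour, the two angular ones squared up with their recesses. They are optics, so set them down gently without dropping them, and leave the specimen jar and the petri dish where they are.

Things in the scene. Friction and masses are not known exactly. Their poses are not given: they have to be found in the camera images.
- eyepiece_center (a point): Microscope eyepiece, a slim round tube standing upright, 66 mm tall: steel foot 34 mm in diameter (lowest 18 mm), black body 38 mm in diameter, yellow top. About 130 g. The point is its centre, 33 mm above its underside; z is up along the tube.
- objective_center (a point): Auxiliary objective lens, a wide round thing standing upright, 60 mm tall: steel foot ring 60 mm in diameter (lowest 14 mm), above it a white barrel 52 mm in diameter with a green band and a green rim round the glass on top. About 240 g. The point is its centre, 30 mm above its underside; z is up.
- slide_box_center (a point): Blue slide box, closed and solid, 82 mm (its x) by 36 mm (its y) by 60 mm tall, with a white label on top. About 160 g. The point is its centre, 30 mm above its underside; z is up. May be gripped across its 36 mm width.
- filter_block_center (a point): Red square filter block, 44 mm by 44 mm (x, y) by 58 mm tall, with an amber window on top. About 150 g. The point is its centre, 29 mm above its underside; z is up.
- pad_eyepiece: Parking pad of the eyepiece: flat dark rubber block 80 x 80 mm, 12 mm high, fixed to the bench, with one centred small round recess 56 mm in diameter with a yellow floor, 6 mm deep. The origin is the centre of its underside, on the bench; the recess floor is 6 mm above it; z is up.
- pad_objective: Parking pad of the objective lens: flat dark rubber block 102 x 102 mm, 12 mm high, fixed to the bench, with one centred large round recess 78 mm in diameter with a green floor, 6 mm deep. The origin is the centre of its underside, on the bench; the recess floor is 6 mm above it; z is up.
- pad_slide_box: Parking pad of the slide box: flat dark rubber block 122 (its x) x 76 (its y) mm, 12 mm high, fixed to the bench, with one centred oblong recess 100 mm (x) by 54 mm (y) with a blue floor, 6 mm deep. The origin is the centre of its underside, on the bench; the recess floor is 6 mm above it; z is up.
- pad_filter_block: Parking pad of the filter block: flat dark rubber block 84 x 84 mm, 12 mm high, fixed to the bench, with one centred square recess 60 mm by 60 mm (sides along x and y) with a red floor, 6 mm deep. The origin is the centre of its underside, on the bench; the recess floor is 6 mm above it; z is up.
- jar_center (a point): Bystander: closed amber specimen jar with a white cap, 54 mm in diameter, 75 mm tall, standing loose. The point is its centre, half-way up. Leave it alone.
- dish_center (a point): Bystander: flat clear petri dish with a paper disc and specimens on it, 92 mm in diameter, 18 mm high, lying loose. The point is its centre, half-way up. Leave it alone.
There are look-alikes about, which are no part of the job. Of the things that look like the part that bears slide_box_center, the smallest one is meant.

How it is judged (in metres and radians):
At the end, for the whole second after the job is handed in: Each accessory rests in its own pad's recess: centre within 15 mm of the pad's seen from above, underside within 3 mm of the recess floor, upright within 0.12 rad, under 0.02 m/s; slide box and filter block within 0.3 rad of their recess's sides (block: any quarter turn) (horizontal distance between eyepiece_center and pad_eyepiece below 0.015 m and z of eyepiece_center in the frame of pad_eyepiece below 0.042 m and angle between each of eyepiece_center, objective_center, slide_box_center, filter_block_center's own z axis and vertical below 0.12 rad and linear speed of each of eyepiece, objective, slide_box, filter_block below 0.02 m/s and horizontal distance between objective_center and pad_objective below 0.015 m and z of objective_center in the frame of pad_objective below 0.039 m and horizontal distance between slide_box_center and pad_slide_box below 0.015 m and z of slide_box_center in the frame of pad_slide_box below 0.039 m and horizontal distance between filter_block_center and pad_filter_block below 0.015 m and z of filter_block_center in the frame of pad_filter_block below 0.038 m and angle between the x axis of slide_box_center and the x axis of pad_slide_box, either way round below 0.3 rad and (angle between the x axis of filter_block_center and the x axis of pad_filter_block, either way round below 0.3 rad or angle between the x axis of filter_block_center and the y axis of pad_filter_block, either way round below 0.3 rad)); the robot touches nothing.
It fails at once if an accessory is dropped or thrown (falls free, faster than 0.7 m/s) ((linear speed of eyepiece above 0.7 m/s and contact force between the fingers and eyepiece below 0.05 N) or (linear speed of objective above 0.7 m/s and contact force between the fingers and objective below 0.05 N) or (linear speed of slide_box above 0.7 m/s and contact force between the fingers and slide_box below 0.05 N) or (linear speed of filter_block above 0.7 m/s and contact force between the fingers and filter_block below 0.05 N)).
It fails at once if the specimen jar is pushed more than 25 mm or tipped (distance of jar_center from where it was at the start of the episode above 0.025 m or angle between jar_center's own z axis and vertical above 0.4 rad).
It fails at once if the petri dish is pushed more than 25 mm or tipped (distance of dish_center from where it was at the start of the episode above 0.025 m or angle between dish_center's own z axis and vertical above 0.4 rad).
It also fails if it takes over 115 s, if anything falls off the work surface, if the arm or the gripper's body presses on something with over 40 N, if the wrist force passes 120 N, or if a joint passes its speed limit or range.

## Robot

A 6-joint arm with a two-finger parallel gripper is mounted at the origin on the work surface. World frame = base frame: x ahead of the robot, y to its left, z up, the work surface at z = 0. Lengths are in mm, angles in degrees, forces in N, time in s.
With the tool pointing down it reaches from about 350 to 850 mm from the base axis. Payload 8.1 kg.
Tool frame: the origin (TCP) lies midway between the tips of the shut fingers; the grasp point (between the pads) lies 19 mm behind it (r.grip_point_offset is the distance from the TCP to the grasp point, in mm); z points along the fingers, y is the line along which they close (so a half turn about z gives the same grasp; the last joint's range is limited). The gripper opens to 85 mm and grips with 20 to 120 N. Pads are 22 mm wide; open, the fingers measure 114 mm over their backs; the gripper's body (76 mm by 85 mm) begins 54 mm behind the grasp point. The pads swing forward as they close: fully open they stand 13 mm farther back than shut.
Start: joints at [70.737, 7.471, 85.268, -0, 87.261, -4.893], TCP at [148.885, 581.239, 231.292] pointing down, gripper open.
Joint ranges: [-169.43, 169.43], [-51.17, 129.36], [1.28, 143.12], [-76.62, 256.62], [0, 156.53], [-152.29, 152.29]. Speed limits (degrees/s): [136.94, 136.94, 159.86, 180, 180, 180].

## Interface

Orientations are given as [roll, pitch, yaw] about the fixed x, y, z axes, in that order (R = Rz(yaw) Ry(pitch) Rx(roll)).
In Python, from bench import r gives the robot as it stands.
- The arm moves only by the shell command python3 -m inch 'ROWS' [FORCE]. ROWS is JSON, one flat list of numbers, 7 for each row, row after row: the shift along the world's x, y, z in m, then the turn, a rotation vector about the world's x, y, z in degrees, then the closure in counts, from 0 (fully open) to 255 (shut). A call has 1 to 10 rows; each row shifts and turns the commanded pose from where the row before left it; what a row does not reach is not made up. A row lasts 1/10 s, in which the tool goes at most 50 mm and 8.59 degrees, less where a joint would pass 70% of its speed; a pose out of reach is approached as far as the arm can. A call with a gripper value outside its range is refused whole. The fingers move at their own pace and stop on an object; FORCE is the grip in N (left out, the last holds). Time passes only in rows, so rows that do not move let the fingers close. It gives the time, the measured TCP pose, the force and the opening at its end, in the units of the state.
- r.sense(): the state, without advancing time (a new reading comes with each control period).
- r.snapshot(name): name is "side" or "top" or "wrist"; returns (picture, depth): 480x640x3 uint8, red, green, blue; 480x640 float32, mm along the optical axis (not along the pixel's ray), 0 where there is no reading.
- r.get_calibration(name): a dict with "fovy" (degrees; the focal length in pixels is half the picture's height over the tangent of half this angle, whatever the lens; pixels are square), "cx", "cy" (the principal point, pixels), "k1" (the pictures are not rectified: a ray, as slopes to the right and down, at radius r is drawn at 1 + k1 r^2 times it, then the intrinsics apply), "position" and "rotation" of the camera in the world; the wrist camera has in their place "tool_from_camera" (4x4, takes a point from camera to tool coordinates, whose origin is the TCP and whose axes are the flange's). Camera axes: x right, y up, looking along -z (the intrinsics and any distortion apply to the point x, -y, -z); pixel columns grow to the right and rows downward; lengths in mm; the calibration is good to about 2 mm. A picture is of the moment at which its call begins: read the wrist's pose just before it. get_calibration takes no time and is no camera call.
- r.hand_in(): hands the job in, once; it reports no verdict.
The state is a dict: "time": time; "joint_pos": joint angles; "qd": joint speeds; "joint_efforts": joint torques, N m; "tool_pos": TCP position; "tcp_rot": TCP orientation; "ft_force": force on the tool from outside, world axes, zero at the start; "wrist_torque": the same for the moment, N m; "finger_gap": finger opening in mm.
Only numpy, scipy, OpenCV 4.12 (cv2) and the standard library are available. Lean on these libraries where they do the work, as an engineer would, in place of code of your own. Each camera call takes 0.05 s, during which the arm holds its last target. There are 200 camera calls.

## Working session

There is one attempt and no reset: what is moved stays moved. The work goes in short steps, Python scripts to look and compute and a shell command to move; the robot and the scene stay as the last step left them, time stands still between calls to the robot, and variables do not carry over. Pictures are saved under pics/ and viewed, on a budget of 14 in all, crops included, one or two more only if the job needs it, and the job is handed in when it is done.

```bash
ls; mkdir -p pics
python3 - <<'E'
from bench import r
import cv2,numpy as np
for n in("top","side"):
    p,d=r.snapshot(n); cv2.imwrite(f"pics/{n}0.png",p[...,::-1]); np.savez(f"{n}0.npz",p=p,d=d); print(n,r.get_calibration(n))
print(r.get_calibration("wrist")); print(r.sense())
E
```

```text
pics
top {'fovy': 56.03947191587482, 'cx': 320.73848550195504, 'cy': 243.52670731809428, 'k1': -0.09105488523929725, 'position': array([2.74266808e+02, 8.38976764e-01, 1.17674848e+03]), 'rotation': array([ 1.17341303e+01,  5.15379636e-02, -9.31461182e+01])}
side {'fovy': 43.69175588709837, 'cx': 314.3032053716518, 'cy': 247.90836648015744, 'k1': -0.10804595258353358, 'position': array([  298.26766894, -1068.98001474,  1114.89904732]), 'rotation': array([ 45.9543185 ,  -0.33914869, -12.50002737])}
{'fovy': 67.34108674760269, 'cx': 317.5063344353137, 'cy': 240.46173522276936, 'k1': -0.03394809119695714, 'tool_from_camera': array([[-9.74514660e-04,  9.59348280e-01,  2.82223189e-01,
         7.19434195e+01],
       [ 9.99999470e-01,  1.02895132e-03, -4.46757429e-05,
        -3.42525488e-02],
       [-3.33253519e-04,  2.82222996e-01, -9.59348774e-01,
        -1.42593052e+02],
       [ 0.00000000e+00,  0.00000000e+00,  0.00000000e+00,
         1.00000000e+00]])}
{'time': 0.1, 'joint_pos': array([ 7.07388660e+01,  7.51113332e+00,  8.53216733e+01, -1.29674958e-03,
        8.72621037e+01, -4.89515725e+00]), 'qd': array([-0.05748898,  0.01077622, -0.16801148, -0.10121334,  0.04883342,
        0.0550912 ]), 'joint_efforts': array([-5.00085189e-04, -5.70955646e+01, -5.01941085e+01, -3.37928213e-04,
        8.32184160e-03, -3.77226945e-05]), 'tool_pos': array([148.71522885, 580.77502375, 230.35875792]), 'tcp_rot': array([-1.79905325e+02, -6.80851094e-03,  1.65634081e+02]), 'ft_force': array([-0.25724419,  0.40254801,  0.14553021]), 'wrist_torque': array([ 0.01283907, -0.04240389,  0.06505311]), 'finger_gap': 85.1487171493866}
```

View pics/top0.png

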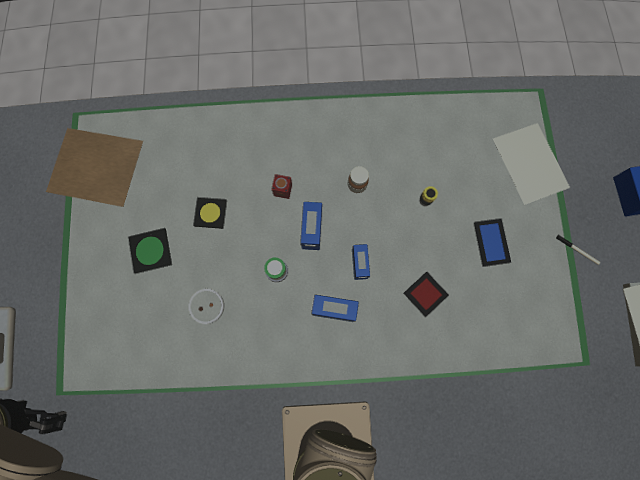

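View pics/side0.png

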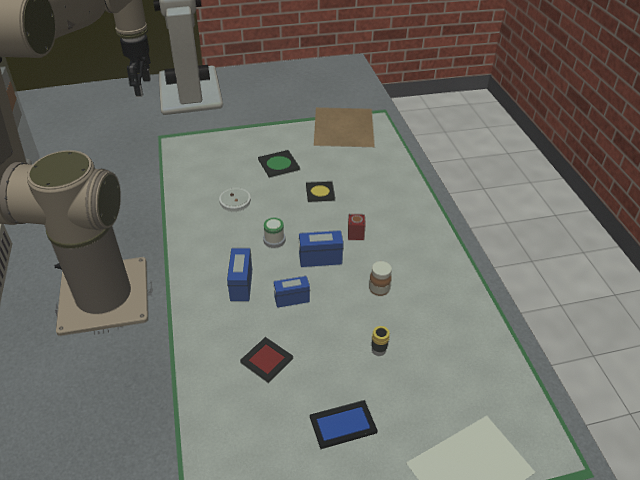

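The top view shows these things:
- **Accessories:** the smallest slide box is at (361,261), the filter block at (282,186), the eyepiece at (429,195) and the objective at (276,268).
- **Pads:** yellow at (210,212), green at (150,250), red at (426,294) and blue at (492,242).
- **Bystanders:** the jar at (358,180) and the dish at (206,306). The two larger blue boxes are decoys.

The side view agrees with this.

```bash
cat > h.py <<'E'
import numpy as np,cv2
from scipy.spatial.transform import Rotation as R
from bench import r
def K(c):
    f=240/np.tan(np.radians(c["fovy"])/2); return np.array([[f,0,c["cx"]],[0,f,c["cy"]],[0,0,1]])
def pose(c,s=None):
    if "tool_from_camera" in c:
        T=c["tool_from_camera"]; Rt=R.from_euler("xyz",s["tcp_rot"],degrees=True).as_matrix()
        return Rt@T[:3,:3], Rt@T[:3,3]+s["tool_pos"]
    return R.from_euler("xyz",c["rotation"],degrees=True).as_matrix(), c["position"]
def rays(c,px,s=None):
    # k1: drawn = slope*(1+k1 r^2) -> OpenCV model
    u=cv2.undistortPoints(np.float64(px).reshape(-1,1,2),K(c),np.array([c["k1"],0,0,0.])).reshape(-1,2)
    return np.c_[u[:,0],-u[:,1],-np.ones(len(u))]
def onplane(c,px,z,s=None):
    Rm,t=pose(c,s); d=rays(c,px)@Rm.T
    return t+d*((z-t[2])/d[:,2])[:,None]
def cloud(c,depth,s=None):
    v,u=np.mgrid[:480,:640]; Rm,t=pose(c,s)
    P=rays(c,np.c_[u.ravel(),v.ravel()])*depth.reshape(-1,1)
    return (P@Rm.T+t).reshape(480,640,3)
def comp(mask,px):
    n,l=cv2.connectedComponents(mask.astype(np.uint8)); 
    ys,xs=np.nonzero(l); k=np.argmin((xs-px[0])**2+(ys-px[1])**2); return l==l[ys[k],xs[k]]
def hull(mask):
    cs,_=cv2.findContours(mask.astype(np.uint8),cv2.RETR_EXTERNAL,cv2.CHAIN_APPROX_NONE)
    return max(cs,key=cv2.contourArea).reshape(-1,2)
def rect(P):
    (x,y),(w,h),a=cv2.minAreaRect(np.float32(P[:,:2]))
    if w<h: w,h,a=h,w,a+90
    return f"c=({x:.1f},{y:.1f}) {w:.1f}x{h:.1f} long axis {((a+90)%180)-90:.1f}deg"
E
python3 - <<'E'
from h import *
c=r.get_calibration("top"); f=np.load("top0.npz"); p,d=f["p"],f["d"]
W=cloud(c,d)
print("bench z",[W[v,u,2].round(1) for u,v in((400,240),(150,320),(550,300))])
for n,px in dict(slide=(361,261),block=(282,186),eyep=(429,195),obj=(276,268),jar=(358,178),big1=(312,225),big2=(335,308)).items():
    m=comp((W[...,2]>30)&(d>0),px); zt=np.percentile(W[m][:,2],90); m2=comp((W[...,2]>zt-8)&(d>0),px)
    print(n,"top z",zt.round(1),rect(W[m2]),m2.sum())
h=cv2.cvtColor(p,cv2.COLOR_RGB2HSV); sat=(h[...,1]>110)&(h[...,2]>50)
for n,px in dict(Pye=(210,212),Pob=(150,250),Pbl=(426,294),Psl=(492,242)).items():
    m=comp(sat&(W[...,2]<25),px); print(n,rect(onplane(c,hull(m),6)))
m=comp((W[...,2]>9)&(d>0),(206,306)); print("dish",rect(W[m]))
E
```

```text
bench z [np.float64(-0.5), np.float64(-2.1), np.float64(3.9)]
slide top z 61.9 c=(458.3,-109.8) 82.5x36.2 long axis 0.6deg 466
block top z 59.9 c=(674.3,85.0) 45.0x44.5 long axis -12.8deg 279
eyep top z 68.4 c=(624.3,-302.7) 36.9x32.9 long axis -47.8deg 144
obj top z 62.9 c=(452.6,109.5) 51.5x50.9 long axis -1.2deg 342
jar top z 76.9 c=(679.5,-119.5) 47.5x47.4 long axis 60.7deg 265
big1 top z 81.9 c=(557.8,11.4) 109.5x47.8 long axis -6.6deg 795
big2 top z 81.8 c=(342.8,-35.8) 108.7x48.2 long axis 77.7deg 891
Pye c=(619.7,284.6) 54.0x52.0 long axis -0.3deg
Pob c=(523.9,449.3) 74.3x71.6 long axis 1.0deg
Pbl c=(368.7,-277.6) 60.2x59.3 long axis 38.3deg
Psl c=(496.4,-471.8) 100.9x54.0 long axis 4.6deg
dish c=(367.5,292.3) 89.6x87.9 long axis 89.5deg
```

```bash
python3 -m inch '[0.012,-0.018,0,0,0,0,0, 0.025,-0.039,-0.005,0,0,0,0, 0.025,-0.039,-0.008,0,0,0,0, 0.025,-0.039,-0.008,0,0,0,0, 0.025,-0.039,-0.008,0,0,0,0, 0.025,-0.039,-0.008,0,0,0,0, 0.025,-0.039,-0.008,0,0,0,0, 0.025,-0.039,-0.008,0,0,0,0, 0.025,-0.039,-0.008,0,0,0,0, 0.025,-0.039,-0.008,0,0,0,0]' 40; python3 -m inch '[0.025,-0.039,-0.008,0,0,0,0, 0.025,-0.039,-0.003,0,0,0,0, 0.017,-0.025,0,0,0,0,0, 0,0,0,0,0,0,0, 0,0,0,0,0,0,0]'
python3 - <<'E'
from h import *
s=r.sense(); p,d=r.snapshot("wrist"); cv2.imwrite("pics/w1.png",p[...,::-1]); c=r.get_calibration("wrist")
W=cloud(c,d,s); print(s["tool_pos"],s["tcp_rot"])
m=(W[...,2]>52)&(W[...,2]<75)&(np.hypot(W[...,0]-453,W[...,1]-110)<45)&(d>0); print(rect(W[m]),m.sum(),np.median(W[m][:,2]))
E
```

```text
time: 1.1
tool_pos: [386.3, 210.4, 161.8]
tcp_rot: [180.0, 0.0, 165.6]
ft_force: [1.4, 1.2, 0.3]
finger_gap: 85.7
time: 1.6
tool_pos: [452.7, 108.8, 150.9]
tcp_rot: [-180.0, -0.1, 165.5]
ft_force: [-0.5, 0.0, -0.7]
finger_gap: 85.3
[452.66525646 108.77866531 150.8579939 ] [-1.79993057e+02 -6.60286278e-02  1.65513749e+02]
c=(451.8,107.8) 52.1x52.0 long axis -14.6deg 4609 60.910315127143264
```

View pics/w1.png

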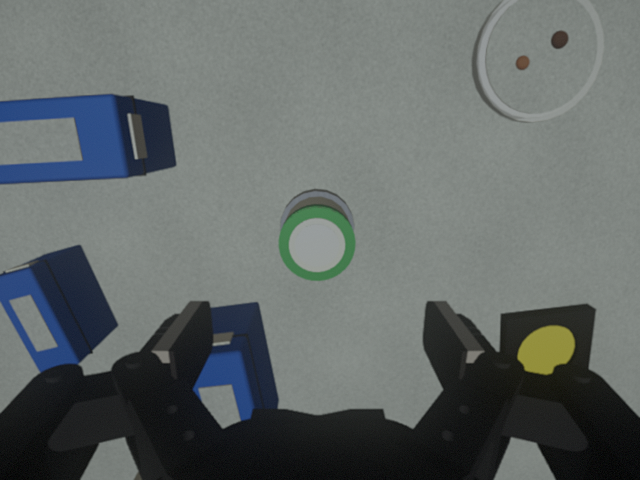

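The wrist view shows the objective at (317,243), centred between the fingers. I descend and grip.

```bash
python3 -m inch '[-0.001,-0.001,-0.03,0,0,0,0, 0,0,-0.035,0,0,0,0, 0,0,-0.035,0,0,0,0, 0,0,-0.025,0,0,0,0, 0,0,-0.008,0,0,0,0, 0,0,0,0,0,0,0, 0,0,0,0,0,0,255, 0,0,0,0,0,0,255, 0,0,0,0,0,0,255, 0,0,0,0,0,0,255]' 40; python3 -m inch '[0,0,0,0,0,0,255, 0,0,0,0,0,0,255, 0,0,0.005,0,0,0,255, 0,0,0.01,0,0,0,255, 0,0,0.015,0,0,0,255, 0,0,0.03,0,0,0,255, 0,0,0.035,0,0,0,255, 0,0,0.025,0,0,0,255, 0,0,0.01,0,0,0,255, 0,0,0,0,0,0,255]'
```

```text
time: 2.65
tool_pos: [453.5, 108.6, 20.3]
tcp_rot: [179.9, 0.2, 165.6]
ft_force: [-0.8, 1.0, 6.8]
finger_gap: 51.1
time: 3.65
tool_pos: [453.1, 108.3, 150.2]
tcp_rot: [179.9, 0.2, 165.6]
ft_force: [-0.1, -0.1, -3.3]
finger_gap: 51.3
```

```bash
python3 -m inch '[0.003,0.015,0,0,0,0,255, 0.006,0.03,0,0,0,0,255, 0.008,0.04,0,0,0,0,255, 0.009,0.044,0,0,0,0,255, 0.009,0.044,0,0,0,0,255, 0.009,0.044,0,0,0,0,255, 0.009,0.044,0,0,0,0,255, 0.008,0.04,0,0,0,0,255, 0.006,0.028,0,0,0,0,255, 0.003,0.012,0,0,0,0,255]'; python3 -m inch '[0,0,0,0,0,0,255]'
cat > pad.py <<'E'
from h import *
import sys
hx,lo,hi,x,y=sys.argv[1],int(sys.argv[2]),int(sys.argv[3]),float(sys.argv[4]),float(sys.argv[5])
s=r.sense(); p,d=r.snapshot("wrist"); cv2.imwrite(f"pics/{hx}.png",p[...,::-1]); c=r.get_calibration("wrist")
W=onplane(c,np.mgrid[:480,:640][::-1].reshape(2,-1).T,6,s).reshape(480,640,3)
H=cv2.cvtColor(p,cv2.COLOR_RGB2HSV); h=H[...,0]; inh=(h>=lo)&(h<=hi) if lo<=hi else (h>=lo)|(h<=hi)
Z=cloud(c,d,s)[...,2]
m=inh&(H[...,1]>100)&(H[...,2]>40)&(np.hypot(W[...,0]-x,W[...,1]-y)<90)&(abs(Z-6)<12)
P=W[comp(m,np.argwhere(m)[:,::-1].mean(0))]
print(s["tool_pos"],s["tcp_rot"][2],"floor (z6):",rect(P),"centroid",P.mean(0)[:2].round(1),len(P))
E
python3 pad.py objpad 45 85 524 449
```

```text
time: 4.65
tool_pos: [520.4, 451.2, 144.8]
tcp_rot: [-179.9, -0.2, 165.7]
ft_force: [-0.7, -0.1, -3.7]
finger_gap: 51.0
time: 4.75
tool_pos: [520.5, 450.2, 144.9]
tcp_rot: [-179.8, -0.2, 165.7]
ft_force: [-0.4, -1.1, -2.7]
finger_gap: 51.2
[520.52028952 450.20879763 144.94756667] 165.73866056596643 floor (z6): c=(510.5,450.6) 78.2x48.3 long axis 77.0deg centroid [508.5 450.9] 3671
```

View pics/objpad.png

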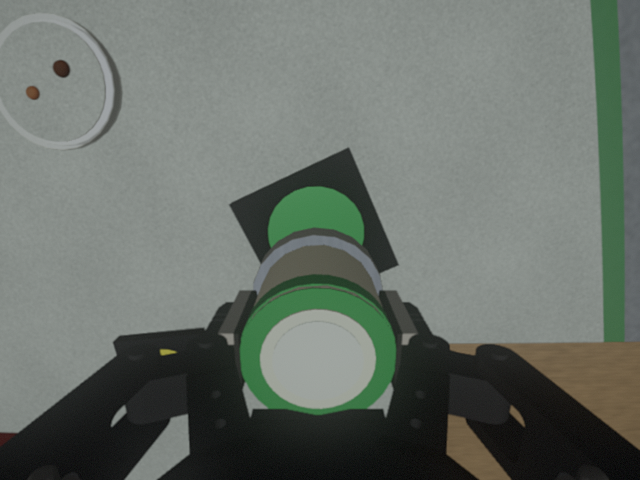

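The wrist view shows the green recess at about (316,225), partly hidden by the held lens. Fitting its known diameter puts the centre near (524,448). I correct by (+3.5,-2) mm and lower.

```bash
python3 -m inch '[0.002,-0.001,-0.01,0,0,0,255, 0.0015,-0.001,-0.025,0,0,0,255, 0,0,-0.03,0,0,0,255, 0,0,-0.025,0,0,0,255, 0,0,-0.01,0,0,0,255, 0,0,-0.005,0,0,0,255, 0,0,-0.005,0,0,0,255, 0,0,0,0,0,0,255]'
```

```text
time: 5.6
tool_pos: [525.9, 447.3, 39.0]
tcp_rot: [180.0, 0.0, 165.6]
ft_force: [0.4, 0.7, -2.2]
finger_gap: 51.4
```

```bash
python3 -m inch '[-0.001,0,-0.004,0,0,0,255, 0,0,-0.003,0,0,0,255, 0,0,-0.002,0,0,0,255, 0,0,-0.001,0,0,0,255, 0,0,-0.001,0,0,0,255, 0,0,0,0,0,0,255]'; python3 -m inch '[0,0,-0.001,0,0,0,255, 0,0,-0.001,0,0,0,255, 0,0,0,0,0,0,255]'
```

```text
time: 6.2
tool_pos: [524.3, 447.2, 27.1]
tcp_rot: [-180.0, -0.0, 165.6]
ft_force: [0.0, -0.1, -2.4]
finger_gap: 51.2
time: 6.5
tool_pos: [524.5, 447.4, 26.4]
tcp_rot: [180.0, 0.0, 165.6]
ft_force: [-3.5, -2.5, 4.2]
finger_gap: 50.8
```

Contact made. I release and rise.

```bash
python3 -m inch '[0,0,0,0,0,0,120, 0,0,0,0,0,0,60, 0,0,0,0,0,0,0, 0,0,0,0,0,0,0, 0,0,0,0,0,0,0, 0,0,0.01,0,0,0,0, 0,0,0.03,0,0,0,0, 0,0,0.04,0,0,0,0, 0,0,0.04,0,0,0,0, 0,0,0.01,0,0,0,0]'
python3 - <<'E'
from h import *
s=r.sense(); p,d=r.snapshot("wrist"); cv2.imwrite("pics/obj_after.png",p[...,::-1]); c=r.get_calibration("wrist")
W=cloud(c,d,s); print(s["tool_pos"],s["tcp_rot"],s["finger_gap"])
m=(W[...,2]>56)&(W[...,2]<80)&(np.hypot(W[...,0]-524,W[...,1]-448)<36)&(d>0); print(rect(W[m]),m.sum(),np.median(W[m][:,2]))
E
```

```text
time: 7.5
tool_pos: [527.1, 449.2, 163.2]
tcp_rot: [179.6, 0.4, 165.6]
ft_force: [0.6, 0.2, 1.1]
finger_gap: 85.4
[527.05680555 449.24608995 163.23011703] [179.55093053   0.36516981 165.62829275] 85.40207589391663
c=(523.4,447.7) 52.4x51.4 long axis -15.0deg 4453 66.9065427316466
```

View pics/obj_after.png

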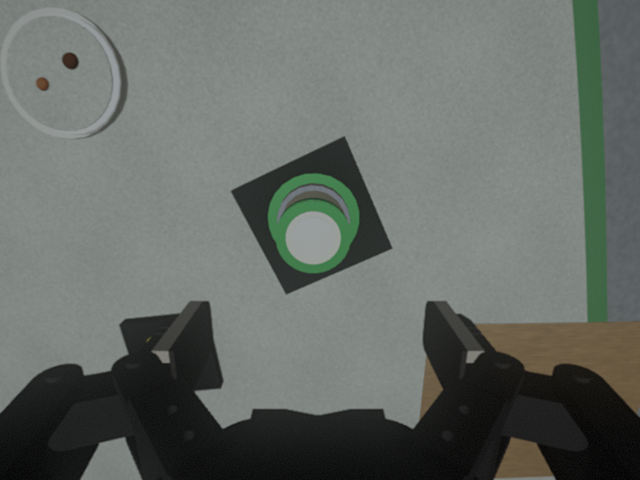

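The objective top is at z≈67 (60+6), centred at (523,448), and the view at (315,225) shows it inside the green recess. Next is the filter block.

```bash
python3 -m inch '[0.006,-0.015,0,0,0,0,0, 0.012,-0.03,0,0,0,0,0, 0.017,-0.041,0,0,0,0,0, 0.018,-0.045,0,0,0,0.8,0, 0.018,-0.045,0,0,0,0.8,0, 0.018,-0.045,0,0,0,0,0, 0.018,-0.045,0,0,0,0,0, 0.017,-0.041,0,0,0,0,0, 0.014,-0.034,0,0,0,0,0, 0.009,-0.023,0,0,0,0,0]'; python3 -m inch '[0,0,0,0,0,0,0, 0,0,0,0,0,0,0]'
python3 - <<'E'
from h import *
s=r.sense(); p,d=r.snapshot("wrist"); cv2.imwrite("pics/blk.png",p[...,::-1]); c=r.get_calibration("wrist")
W=cloud(c,d,s); print(s["tool_pos"],s["tcp_rot"],s["finger_gap"])
m=(W[...,2]>50)&(W[...,2]<70)&(np.hypot(W[...,0]-674,W[...,1]-85)<45)&(d>0); print(rect(W[m]),m.sum(),np.median(W[m][:,2]))
E
```

```text
time: 8.55
tool_pos: [670.5, 78.9, 152.4]
tcp_rot: [-179.9, -0.2, 167.1]
ft_force: [0.8, 0.5, 0.2]
finger_gap: 85.4
time: 8.75
tool_pos: [670.1, 81.9, 152.9]
tcp_rot: [-180.0, -0.2, 167.1]
ft_force: [-0.1, 0.5, -0.2]
finger_gap: 85.4
[670.13656284  81.90756407 152.91289965] [-179.95279059   -0.20672511  167.11983473] 85.4366891005953
c=(674.6,83.8) 44.5x44.1 long axis -13.8deg 3879 58.12940236657553
```

```bash
python3 -m inch '[0.002,0.001,-0.025,0,0,-0.5,0, 0.0025,0.001,-0.035,0,0,0,0, 0,0,-0.035,0,0,0,0, 0,0,-0.025,0,0,0,0, 0,0,-0.01,0,0,0,0, 0,0,-0.003,0,0,0,0, 0,0,0,0,0,0,0, 0,0,0,0,0,0,255, 0,0,0,0,0,0,255, 0,0,0,0,0,0,255]' 40; python3 -m inch '[0,0,0,0,0,0,255, 0,0,0,0,0,0,255, 0,0,0,0,0,0,255, 0,0,0,0,0,0,255]'
```

```text
time: 9.8
tool_pos: [676.8, 85.1, 23.8]
tcp_rot: [180.0, 0.1, 166.7]
ft_force: [0.1, -1.6, 1.2]
finger_gap: 44.2
time: 10.2
tool_pos: [677.0, 85.1, 23.9]
tcp_rot: [180.0, 0.1, 166.7]
ft_force: [0.3, -1.9, 6.7]
finger_gap: 43.6
```

```bash
python3 -m inch '[0,0,0.008,0,0,0,255, 0,0,0.025,0,0,0,255, 0,0,0.035,0,0,0,255, 0,0,0.035,0,0,0,255, 0,0,0.02,0,0,0,255, -0.008,-0.010,0.005,0,0,-1.4,255, -0.019,-0.022,0,0,0,-3,255, -0.027,-0.032,0,0,0,-4,255, -0.027,-0.032,0,0,0,-4,255, -0.027,-0.032,0,0,0,-4,255]'; python3 -m inch '[-0.027,-0.032,0,0,0,-4,255, -0.027,-0.032,0,0,0,-4,255, -0.027,-0.032,0,0,0,-4,255, -0.027,-0.032,0,0,0,-4,255, -0.027,-0.032,0,0,0,-4,255, -0.027,-0.032,0,0,0,-2,255, -0.021,-0.025,0,0,0,0,255, -0.013,-0.016,0,0,0,0,255, -0.004,-0.004,0,0,0,0,255, 0,0,0,0,0,0,255]'; python3 pad.py blkpad 170 10 369 -278
```

```text
time: 11.2
tool_pos: [564.9, -44.0, 148.2]
tcp_rot: [-179.9, -0.2, 150.1]
ft_force: [1.8, -1.0, -1.0]
finger_gap: 43.3
time: 12.2
tool_pos: [366.5, -279.6, 149.0]
tcp_rot: [-180.0, -0.1, 128.2]
ft_force: [-0.0, 0.2, -2.2]
finger_gap: 43.4
[ 366.47587864 -279.59646847  149.04491873] 128.17569099833992 floor (z6): c=(363.2,-270.3) 61.0x39.7 long axis 38.1deg centroid [ 363.  -270.1] 3659
```

View pics/blkpad.png

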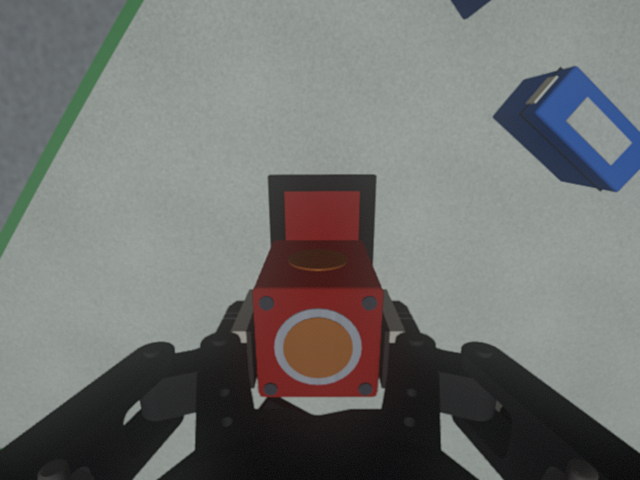

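The block is aligned with the red recess, which shows at (322,215). The pad centre is about (369,-278), which agrees with the top view. I shift +4 mm in x and lower.

```bash
python3 -m inch '[0.002,0,-0.015,0,0,0,255, 0.002,0,-0.03,0,0,0,255, 0,0,-0.03,0,0,0,255, 0,0,-0.02,0,0,0,255, 0,0,-0.008,0,0,0,255, 0,0,-0.004,0,0,0,255, 0,0,-0.003,0,0,0,255, 0,0,0,0,0,0,255]'; python3 -m inch '[0,0,-0.002,0,0,0,255, 0,0,-0.002,0,0,0,255, 0,0,-0.001,0,0,0,255, 0,0,0,0,0,0,255]'
```

```text
time: 13.05
tool_pos: [372.5, -280.0, 41.0]
tcp_rot: [180.0, 0.1, 128.3]
ft_force: [-0.1, -0.3, -2.1]
finger_gap: 43.3
time: 13.45
tool_pos: [371.8, -279.8, 35.3]
tcp_rot: [-180.0, -0.0, 128.3]
ft_force: [1.0, -0.7, -2.2]
finger_gap: 43.7
```

```bash
python3 -m inch '[-0.001,0,-0.002,0,0,0,255, 0,0,-0.001,0,0,0,255, 0,0,-0.001,0,0,0,255, 0,0,0,0,0,0,255]'; python3 -m inch '[0,0,-0.001,0,0,0,255, 0,0,-0.001,0,0,0,255, 0,0,0,0,0,0,255]'
```

```text
time: 13.85
tool_pos: [370.8, -279.7, 31.1]
tcp_rot: [-180.0, -0.0, 128.3]
ft_force: [0.4, 0.0, -1.3]
finger_gap: 43.4
time: 14.15
tool_pos: [371.0, -279.9, 29.9]
tcp_rot: [-180.0, 0.0, 128.3]
ft_force: [-1.9, 3.1, 5.4]
finger_gap: 43.6
```

```bash
python3 -m inch '[0,0,0,0,0,0,120, 0,0,0,0,0,0,60, 0,0,0,0,0,0,0, 0,0,0,0,0,0,0, 0,0,0,0,0,0,0, 0,0,0.01,0,0,0,0, 0,0,0.03,0,0,0,0, 0,0,0.04,0,0,0,0, 0,0,0.03,0,0,0,0, 0,0,0.01,0,0,0,0]'
python3 - <<'E'
from h import *
s=r.sense(); p,d=r.snapshot("wrist"); c=r.get_calibration("wrist")
W=cloud(c,d,s); print(s["tool_pos"],s["tcp_rot"],s["finger_gap"])
m=(W[...,2]>56)&(W[...,2]<80)&(np.hypot(W[...,0]-369,W[...,1]+278)<40)&(d>0); print(rect(W[m]),m.sum(),np.median(W[m][:,2]))
E
python3 -m inch '[0.003,0.006,0,0,0,3,0, 0.006,0.012,0,0,0,6,0, 0.009,0.018,0,0,0,7,0, 0.012,0.022,0,0,0,7,0, 0.012,0.022,0,0,0,7,0, 0.012,0.022,0,0,0,7,0, 0.012,0.022,0,0,0,6,0, 0.010,0.020,0,0,0,5,0, 0.008,0.016,0,0,0,3,0, 0.004,0.010,0,0,0,1.3,0]'; python3 -m inch '[0,0,0,0,0,0,0, 0,0,0,0,0,0,0]'
python3 - <<'E'
from h import *
s=r.sense(); p,d=r.snapshot("wrist"); cv2.imwrite("pics/slide.png",p[...,::-1]); c=r.get_calibration("wrist")
W=cloud(c,d,s); print(s["tool_pos"],s["tcp_rot"],s["finger_gap"])
m=(W[...,2]>50)&(W[...,2]<70)&(np.hypot(W[...,0]-458,W[...,1]+110)<52)&(d>0); m=comp(m,np.argwhere(m)[:,::-1].mean(0)); print(rect(W[m]),m.sum(),np.median(W[m][:,2]))
E
```

```text
time: 15.15
tool_pos: [372.6, -281.3, 154.1]
tcp_rot: [179.9, 0.4, 128.3]
ft_force: [-0.6, -0.8, 0.0]
finger_gap: 85.3
[ 372.62930817 -281.34582597  154.13194915] [179.94148047   0.38095514 128.3325199 ] 85.25890143301858
c=(369.5,-278.2) 44.3x44.1 long axis -51.8deg 4151 64.12217619470198
time: 16.2
tool_pos: [458.6, -108.4, 148.0]
tcp_rot: [180.0, -0.1, -179.2]
ft_force: [-0.4, 0.3, 0.2]
finger_gap: 85.8
time: 16.4
tool_pos: [458.4, -110.0, 148.7]
tcp_rot: [-180.0, -0.1, -179.4]
ft_force: [0.5, 0.3, 0.3]
finger_gap: 85.5
[ 458.37041962 -109.97161535  148.70491303] [-1.79998129e+02 -6.37747368e-02 -1.79416292e+02] 85.52301595569716
c=(457.7,-111.1) 82.5x36.1 long axis 0.3deg 6233 59.947347763921584
```

View pics/slide.png

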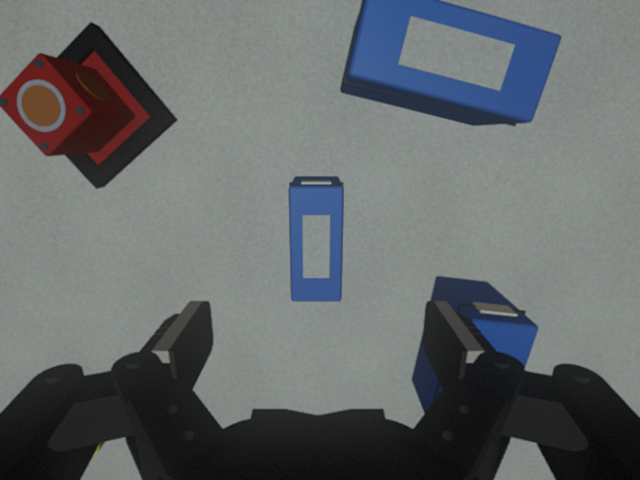

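The block is seated: its top is at 64.1 and its centre at (369.5,-278.2). The smallest slide box at (316,242) is centred and square to the fingers. I descend and grip.

```bash
python3 -m inch '[-0.001,-0.001,-0.025,0,0,0,0, 0,0,-0.035,0,0,0,0, 0,0,-0.033,0,0,0,0, 0,0,-0.02,0,0,0,0, 0,0,-0.01,0,0,0,0, 0,0,-0.003,0,0,0,0, 0,0,0,0,0,0,0, 0,0,0,0,0,0,255, 0,0,0,0,0,0,255, 0,0,0,0,0,0,255]' 40; python3 -m inch '[0,0,0,0,0,0,255, 0,0,0,0,0,0,255, 0,0,0,0,0,0,255, 0,0,0,0,0,0,255, 0,0,0,0,0,0,255]'
```

```text
time: 17.45
tool_pos: [458.7, -111.0, 24.3]
tcp_rot: [-180.0, 0.1, -179.4]
ft_force: [-0.5, -0.3, 0.5]
finger_gap: 43.9
time: 17.95
tool_pos: [458.6, -111.0, 24.1]
tcp_rot: [-180.0, 0.1, -179.4]
ft_force: [-0.8, -0.8, 5.6]
finger_gap: 35.5
```

```bash
python3 -m inch '[0,0,0.008,0,0,0,255, 0,0,0.025,0,0,0,255, 0,0,0.035,0,0,0,255, 0,0,0.035,0,0,0,255, 0,0,0.02,0,0,0,255, 0.001,-0.011,0.005,0,0,0,255, 0.003,-0.027,0,0,0,1,255, 0.004,-0.038,0,0,0,1,255, 0.004,-0.038,0,0,0,1,255, 0.004,-0.038,0,0,0,1,255]'; python3 -m inch '[0.004,-0.038,0,0,0,0,255, 0.004,-0.038,0,0,0,0,255, 0.004,-0.038,0,0,0,0,255, 0.004,-0.038,0,0,0,0,255, 0.003,-0.031,0,0,0,0,255, 0.002,-0.019,0,0,0,0,255, 0.001,-0.007,0,0,0,0,255, 0,0,0,0,0,0,255, 0,0,0,0,0,0,255]'; python3 pad.py slpad 100 125 496 -472
```

```text
time: 18.95
tool_pos: [472.9, -264.4, 149.6]
tcp_rot: [179.9, -0.1, -175.3]
ft_force: [0.4, -0.1, -1.6]
finger_gap: 35.2
time: 19.85
tool_pos: [495.6, -470.8, 150.3]
tcp_rot: [179.9, -0.1, -175.4]
ft_force: [0.5, 0.4, -1.2]
finger_gap: 35.1
[ 495.55662338 -470.75736472  150.27012519] -175.35157039773796 floor (z6): c=(462.3,-473.9) 55.7x31.8 long axis -85.4deg centroid [ 461.9 -473.9] 2794
```

View pics/slpad.png

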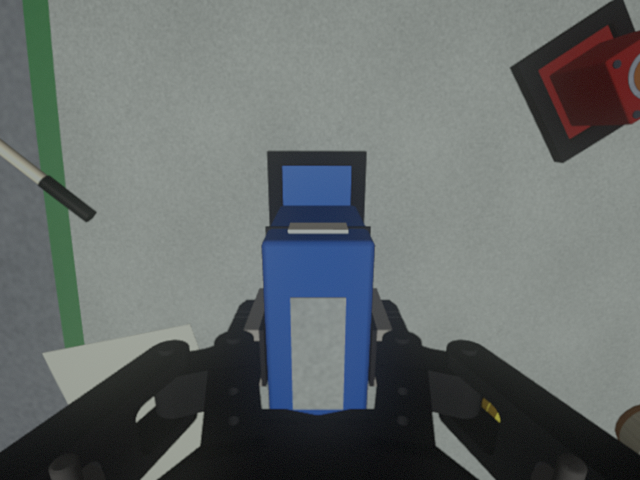

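The blue recess at (317,185) is in line with the box. The pad centre comes out at (496.3,-471.2), so I lower with a 1 mm shift.

```bash
python3 -m inch '[0.001,0,-0.015,0,0,0,255, 0,0,-0.03,0,0,0,255, 0,0,-0.03,0,0,0,255, 0,0,-0.02,0,0,0,255, 0,0,-0.01,0,0,0,255, 0,0,-0.005,0,0,0,255, 0,0,-0.003,0,0,0,255, 0,0,0,0,0,0,255]'; python3 -m inch '[0,0,-0.001,0,0,0,255, 0,0,-0.001,0,0,0,255, 0,0,-0.001,0,0,0,255, 0,0,0,0,0,0,255]'
```

```text
time: 20.7
tool_pos: [497.4, -472.1, 39.2]
tcp_rot: [-179.9, 0.0, -175.4]
ft_force: [0.3, -1.0, -1.1]
finger_gap: 35.8
time: 21.1
tool_pos: [496.9, -471.8, 35.4]
tcp_rot: [-180.0, 0.0, -175.4]
ft_force: [-0.3, 0.4, -1.3]
finger_gap: 35.7
```

```bash
python3 -m inch '[0,0,-0.002,0,0,0,255, 0,0,-0.001,0,0,0,255, 0,0,-0.001,0,0,0,255, 0,0,0,0,0,0,255]'; python3 -m inch '[0,0,-0.001,0,0,0,255, 0,0,-0.001,0,0,0,255, 0,0,0,0,0,0,255]'
```

```text
time: 21.5
tool_pos: [496.7, -471.6, 31.0]
tcp_rot: [180.0, -0.0, -175.4]
ft_force: [0.1, 0.2, -1.6]
finger_gap: 35.6
time: 21.8
tool_pos: [497.0, -471.9, 30.2]
tcp_rot: [-180.0, 0.0, -175.4]
ft_force: [-2.5, 1.6, 3.9]
finger_gap: 35.4
```

```bash
python3 -m inch '[0,0,0,0,0,0,120, 0,0,0,0,0,0,60, 0,0,0,0,0,0,0, 0,0,0,0,0,0,0, 0,0,0,0,0,0,0, 0,0,0.01,0,0,0,0, 0,0,0.03,0,0,0,0, 0,0,0.04,0,0,0,0, 0,0,0.03,0,0,0,0, 0,0,0.01,0,0,0,0]'
python3 - <<'E'
from h import *
s=r.sense(); p,d=r.snapshot("wrist"); c=r.get_calibration("wrist")
W=cloud(c,d,s); print(s["tool_pos"],s["tcp_rot"],s["finger_gap"])
m=(W[...,2]>56)&(W[...,2]<80)&(np.hypot(W[...,0]-496,W[...,1]+471)<52)&(d>0); m=comp(m,np.argwhere(m)[:,::-1].mean(0)); print(rect(W[m]),m.sum(),np.median(W[m][:,2]))
E
python3 -m inch '[0.006,0.008,0,0,0,0,0, 0.012,0.016,0,0,0,0,0, 0.020,0.027,0,0,0,0,0, 0.025,0.033,0,0,0,0,0, 0.025,0.033,0,0,0,0,0, 0.020,0.027,0,0,0,0,0, 0.012,0.016,0,0,0,0,0, 0.007,0.009,0,0,0,0,0, 0,0,0,0,0,0,0, 0,0,0,0,0,0,0]'
python3 - <<'E'
from h import *
s=r.sense(); p,d=r.snapshot("wrist"); cv2.imwrite("pics/eye.png",p[...,::-1]); c=r.get_calibration("wrist")
W=cloud(c,d,s); print(s["tool_pos"],s["tcp_rot"],s["finger_gap"])
m=(W[...,2]>57)&(W[...,2]<75)&(np.hypot(W[...,0]-624,W[...,1]+302)<40)&(d>0); m=comp(m,np.argwhere(m)[:,::-1].mean(0)); print(rect(W[m]),m.sum(),np.median(W[m][:,2]))
E
```

```text
time: 22.8
tool_pos: [498.7, -473.7, 155.5]
tcp_rot: [-179.6, 0.3, -175.4]
ft_force: [-0.6, -0.0, 0.3]
finger_gap: 85.4
[ 498.67693681 -473.69827827  155.46151184] [-179.63933499    0.27724917 -175.36517696] 85.37339664178835
c=(496.5,-472.0) 82.7x36.1 long axis 4.4deg 6246 65.95110981879392
time: 23.85
tool_pos: [623.3, -303.5, 148.8]
tcp_rot: [-180.0, -0.1, -175.4]
ft_force: [-0.7, -0.6, 0.0]
finger_gap: 85.2
[ 623.25259697 -303.46848606  148.7807236 ] [-1.79997308e+02 -5.41559293e-02 -1.75392199e+02] 85.19042732463879
c=(623.6,-302.8) 36.8x36.5 long axis 10.8deg 2482 66.13562049438748
```

View pics/eye.png

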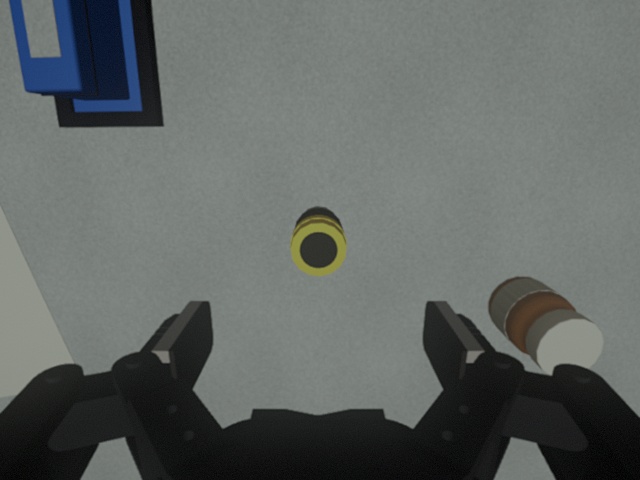

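The slide box is seated: its top is at 66.0, its centre at (496.5,-472) and its axis at 4.4°. The eyepiece at (318,249) is centred between the fingers, and the jar at (545,320) is well clear.

```bash
python3 -m inch '[0,0.001,-0.025,0,0,0,0, 0,0,-0.035,0,0,0,0, 0,0,-0.033,0,0,0,0, 0,0,-0.02,0,0,0,0, 0,0,-0.01,0,0,0,0, 0,0,-0.003,0,0,0,0, 0,0,0,0,0,0,0, 0,0,0,0,0,0,255, 0,0,0,0,0,0,255, 0,0,0,0,0,0,255]' 40; python3 -m inch '[0,0,0,0,0,0,255, 0,0,0,0,0,0,255, 0,0,0,0,0,0,255, 0,0,0,0,0,0,255, 0,0,0,0,0,0,255]'
```

```text
time: 24.9
tool_pos: [624.6, -302.2, 24.6]
tcp_rot: [-179.9, 0.1, -175.4]
ft_force: [-0.7, -0.6, 0.4]
finger_gap: 44.1
time: 25.4
tool_pos: [624.6, -302.2, 24.5]
tcp_rot: [-179.9, 0.1, -175.4]
ft_force: [-1.2, -0.6, 6.5]
finger_gap: 37.1
```

```bash
python3 -m inch '[0,0,0.008,0,0,0,255, 0,0,0.025,0,0,0,255, 0,0,0.035,0,0,0,255, 0,0,0.035,0,0,0,255, 0,0,0.02,0,0,0,255, 0,0.013,0.005,0,0,0,255, 0,0.029,0,0,0,0,255, 0,0.042,0,0,0,0,255, 0,0.042,0,0,0,0,255, 0,0.042,0,0,0,0,255]'; python3 -m inch '[0,0.042,0,0,0,0,255, 0,0.042,0,0,0,0,255, 0,0.042,0,0,0,0,255, -0.001,0.042,0,0,0,0,255, -0.001,0.042,0,0,0,0,255, -0.001,0.042,0,0,0,0,255, -0.001,0.042,0,0,0,0,255, 0,0.042,0,0,0,0,255, 0,0.034,0,0,0,0,255, 0,0.025,0,0,0,0,255]'; python3 -m inch '[0,0.016,0,0,0,0,255, 0,0.008,0,0,0,0,255, 0,0,0,0,0,0,255, 0,0,0,0,0,0,255]'; python3 pad.py eyepad 20 35 620 285
```

```text
time: 26.4
tool_pos: [622.4, -131.0, 149.3]
tcp_rot: [179.9, -0.2, -175.4]
ft_force: [0.7, 0.1, -0.8]
finger_gap: 36.5
time: 27.4
tool_pos: [617.6, 264.3, 149.2]
tcp_rot: [-180.0, -0.2, -175.2]
ft_force: [0.7, -0.4, 0.0]
finger_gap: 37.1
time: 27.8
tool_pos: [619.9, 284.2, 150.9]
tcp_rot: [-180.0, -0.0, -175.4]
ft_force: [0.2, 0.6, -1.1]
finger_gap: 36.8
[619.86950645 284.19042535 150.91049619] -175.40732410441774 floor (z6): c=(618.5,283.1) 56.9x52.8 long axis -83.6deg centroid [618.7 283.1] 3486
```

View pics/eyepad.png

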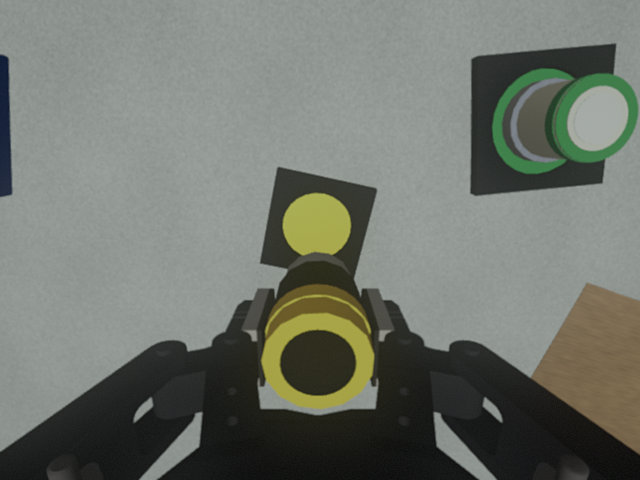

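The yellow recess at (316,225) works out to a centre of (620,283), directly below the held eyepiece. I lower it.

```bash
python3 -m inch '[0,-0.001,-0.015,0,0,0,255, 0,0,-0.03,0,0,0,255, 0,0,-0.03,0,0,0,255, 0,0,-0.02,0,0,0,255, 0,0,-0.01,0,0,0,255, 0,0,-0.005,0,0,0,255, 0,0,-0.003,0,0,0,255, 0,0,0,0,0,0,255]'; python3 -m inch '[0,0,-0.002,0,0,0,255, 0,0,-0.001,0,0,0,255, 0,0,-0.001,0,0,0,255, 0,0,0,0,0,0,255]'
```

```text
time: 28.65
tool_pos: [620.5, 284.3, 39.1]
tcp_rot: [180.0, 0.1, -175.4]
ft_force: [0.1, 0.8, -0.8]
finger_gap: 36.9
time: 29.05
tool_pos: [619.9, 284.3, 34.4]
tcp_rot: [180.0, 0.0, -175.4]
ft_force: [0.5, -0.7, -0.8]
finger_gap: 36.7
```

```bash
python3 -m inch '[0,0,-0.001,0,0,0,255, 0,0,-0.001,0,0,0,255, 0,0,-0.001,0,0,0,255, 0,0,0,0,0,0,255]'; python3 -m inch '[0,0,-0.001,0,0,0,255, 0,0,0,0,0,0,255]'
```

```text
time: 29.45
tool_pos: [619.7, 284.2, 31.0]
tcp_rot: [-180.0, -0.0, -175.4]
ft_force: [1.1, -0.1, -1.7]
finger_gap: 37.3
time: 29.65
tool_pos: [620.1, 284.3, 30.6]
tcp_rot: [180.0, 0.0, -175.4]
ft_force: [-0.5, -0.9, 1.0]
finger_gap: 36.8
```

Contact is just beginning. I go 1 mm lower, release, rise, and check everything.

```bash
python3 -m inch '[0,0,-0.001,0,0,0,255, 0,0,0,0,0,0,255]'; python3 -m inch '[0,0,0,0,0,0,120, 0,0,0,0,0,0,60, 0,0,0,0,0,0,0, 0,0,0,0,0,0,0, 0,0,0,0,0,0,0, 0,0,0.01,0,0,0,0, 0,0,0.03,0,0,0,0, 0,0,0.04,0,0,0,0, 0,0,0.03,0,0,0,0, 0,0,0.01,0,0,0,0]'; python3 -m inch '[0,0,0.02,0,0,0,0, 0,0,0.02,0,0,0,0, 0,0,0.01,0,0,0,0, 0,0,0,0,0,0,0, 0,0,0,0,0,0,0]'
python3 - <<'E'
from h import *
s=r.sense(); p,d=r.snapshot("wrist"); c=r.get_calibration("wrist")
W=cloud(c,d,s); 
def chk(W,d,x,y,n,rad):
    m=(W[...,2]>55)&(W[...,2]<80)&(np.hypot(W[...,0]-x,W[...,1]-y)<rad)&(d>0)
    if m.sum(): print(n,rect(W[m]),m.sum(),np.median(W[m][:,2]).round(1))
chk(W,d,620,283,"eyep wrist",30)
p,d=r.snapshot("top"); cv2.imwrite("pics/top_end.png",p[...,::-1]); W=cloud(r.get_calibration("top"),d)
chk(W,d,524,448,"obj",36);chk(W,d,369,-278,"blk",40);chk(W,d,496,-472,"sl",52);chk(W,d,679.5,-119.5,"jar",40)
m=(W[...,2]>9)&(W[...,2]<30)&(np.hypot(W[...,0]-367,W[...,1]-292)<60);print("dish",rect(W[comp(m,(206,306))]))
E
```

```text
time: 29.85
tool_pos: [620.2, 284.3, 30.5]
tcp_rot: [180.0, 0.0, -175.4]
ft_force: [-4.6, -1.9, 8.7]
finger_gap: 37.4
time: 30.85
tool_pos: [622.4, 285.2, 155.4]
tcp_rot: [179.9, 0.4, -175.4]
ft_force: [-0.2, 0.9, -0.0]
finger_gap: 85.1
time: 31.35
tool_pos: [619.6, 284.1, 198.3]
tcp_rot: [-180.0, -0.1, -175.4]
ft_force: [-0.4, -0.3, 0.8]
finger_gap: 85.0
eyep wrist c=(618.5,284.5) 37.4x37.2 long axis -68.1deg 1949 72.0
blk c=(368.6,-277.6) 44.3x43.3 long axis -52.3deg 310 63.1
sl c=(496.6,-470.5) 84.5x38.4 long axis 3.9deg 472 65.3
jar c=(679.8,-119.6) 48.1x46.6 long axis -21.7deg 289 73.9Traceback (most recent call last):
  File "<stdin>", line 10, in <module>
  File "h.py", line 24, in comp
    ys,xs=np.nonzero(l); k=np.argmin((xs-px[0])**2+(ys-px[1])**2); return l==l[ys[k],xs[k]]
                           ~~~~~~~~~^^^^^^^^^^^^^^^^^^^^^^^^^^^^^
    return _wrapfunc(a, 'argmin', axis=axis, out=out, **kwds)
    return bound(*args, **kwds)
ValueError: attempt to get argmin of an empty sequence
```

View pics/top_end.png

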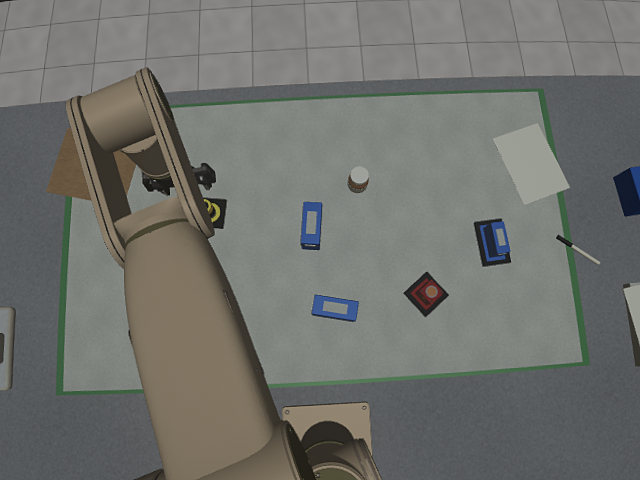

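The final top view shows the block at (430,292) and the slide box at (498,238) in their pads, and the jar at (358,180) unmoved. The arm hides the objective and the dish. The wrist camera saw the objective seated after its release and again just before the eyepiece was lowered, and nothing has gone near either since.

```bash
python3 -c "
from bench import r
print(r.hand_in())"
```

```text
the job is handed in; nothing more can be done
None
```

I placed all four accessories in their matching recesses, lowering each to light contact before release, and handed the job in at about 31 s of the 115 s allowed. For the slide box I used the smallest of the three blue boxes (82 x 36 mm).

My last checks, all within the limits:

| Accessory | Off its pad's centre | Height of top (expected) | Off square |
|---|---|---|---|
| Objective | about 1 mm | 66.9 mm (66) | – |
| Filter block | about 1 mm | 64.1 mm (64) | under 1° |
| Slide box | about 1 mm | 66.0 mm (66) | under 1° |
| Eyepiece | about 2 mm | 72.0 mm (72) | – |

The jar had not moved, to within 1 mm.

In the final overhead picture the arm hid the dish and the objective, so my measurement of the dish stopped with an error and gave no final position. The gripper never went down near the dish. The objective still looked seated in a wrist picture taken just before the eyepiece was lowered.

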